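# Release an optical head and wedge it just clear of its fixture

## Task

First turn the bar knob of the clamp clockwise until it clicks past its detent and its steel tongue is clear of the grey optical head. Then pick up the tapered wedge, set it flat on the fixture's long track with the thin end towards the head, and push it under the head until the head just lifts off its pads: about 4 mm, never as much as 9 mm. The job ends while you are still holding the wedge there, not letting go of it, without touching the head, and leave the other blocks and the bin alone.

Things in the scene. Friction and masses are not known exactly. Their poses are not given: they have to be found in the camera images.
- fixture: fixed grey metal fixture on the bench, base plate 12 mm thick. Origin on the bench below the middle of the head's front lower edge. +x runs in under the head (away from the robot), +y towards the clamp knob. In front of the head (x -139 to -20 mm) the plate is a track 80 mm wide on which the wedge slides; the wide part is x -20 to 105, y -75 to 140 mm
- mouth (a point): top of the base plate (12 mm above the bench) below the middle of the head's front lower edge: where the wedge goes in, along the fixture's +x, under the middle of the head; free width between the pads 48 mm
- head_front (a point): the middle of the head's front lower edge; it rises with the head. The head is a painted grey block with a short round lens on top, 70 mm deep along x, its bottom flange 128 mm wide (y -64 to 64) and 12 mm thick, 0.3 to 0.5 kg, its top 72 mm above the bench; it rides straight up and down on two steel pins
- head (a joint): lift of the head off its pads, m: 0 seated (its flat underside then 8 mm above the base plate), up to 0.02. It falls back by its own weight. The clamp's tongue stops it at about 1 mm until the clamp is open
- clamp (a joint): angle of the clamp knob, rad, grows clockwise seen from above, 0 to 1.45 (hard stop). It starts at 0 to 0.2 with the tongue over the head's flange; a spring plunger resists from about 0.34 (at most 0.1 N m), its crest is at 0.65, and past about 0.8 the knob clicks on to about 0.95 by itself; from there to the stop it turns freely and the tongue is clear
- clamp_grip (a point): on the knob's vertical axis (fixture x 40, y 100 mm), 62 mm above the bench, at the height to grip. The grip is a black bar 48 mm long, 12 wide, 30 high (44 to 74 mm above the bench), the steel tongue under it. The bar lies along the fixture's y at joint 0 and along the point's y always (tongue to -y)
- wedge: loose aluminium wedge 124 mm long, 32 wide, 0.22 kg, on the bench among other blocks. Origin mid-underside, +x to the thin tip (x = 62 mm). Its ramp rises from 3 mm high at the tip to 21.4 at x = -30 (1 in 5): it meets the seated head with the tip 25 mm inside the mouth, then lifts it 1 mm per 5 mm. Push of 5 to 15 N; it does not spring back. x -62 to -28: tail block 42 mm high, to hold
- wedge_tip (a point): middle of the wedge's thin end, at its underside
- wedge_grip (a point): centre of the tail block, 28 mm above the wedge's underside: the place to grip, across its 32 mm width (the wedge's y)
- bar_block: bystander: plain aluminium bar 110 x 32 x 24 mm, no taper, origin at the middle of its underside; leave it
- step_block: bystander: broad aluminium riser block 72 x 56 mm with two steps 36 and 18 mm high, origin at the middle of its underside; leave it
- bin: bystander: small open blue bin 75 x 110 x 45 mm to the left of the fixture, origin at the middle of its underside; leave it

How it is judged (in metres and radians):
On the way, in this order (a step that is already met when the one before it is completed fails the run):
1. the clamp knob has clicked past its detent (value of joint clamp above 0.88 rad), for 0.2 s.
2. the wedge has lifted the head off its pads (value of joint head above 0.002 m and contact force between wedge and head above 0.5 N), for 0.2 s.
At the end, for the whole second after the job is handed in: The clamp is past its click (over 0.88 rad); the head stands 2 to 7 mm off its pads, carried by the wedge, which lies flat (within 0.08 rad) and still on the base plate; the gripper's fingers still hold or push the wedge (over 1 N) and neither they nor the arm touch the head (value of joint clamp above 0.88 rad and value of joint head between 0.002 and 0.007 m and contact force between wedge and head above 1 N and contact force between the fingers and wedge above 1 N and contact force between each of the arm, the fingers and head below 0.5 N and contact force between wedge and fixture above 0.5 N and angle between wedge's own z axis and vertical below 0.08 rad and linear speed of wedge below 0.01 m/s); the arm keeps its last pose, push and grip.
It fails at once if the head is lifted too far (9 mm) (value of joint head above 0.009 m).
It fails at once if the plain bar is disturbed (distance of bar_block from where it was at the start of the episode above 0.03 m).
It fails at once if the stepped block is disturbed (distance of step_block from where it was at the start of the episode above 0.03 m).
It fails at once if the bin is disturbed (distance of bin from where it was at the start of the episode above 0.03 m).
It also fails if it takes over 54 s, if anything falls off the work surface, if the arm or the gripper's body presses on something with over 40 N, if the wrist force passes 120 N, or if a joint passes its speed limit or range.

## Robot

A 6-joint arm with a two-finger parallel gripper is mounted at the origin on the work surface. World frame = base frame: x ahead of the robot, y to its left, z up, the work surface at z = 0. Lengths are in mm, angles in rad, forces in N, time in s.
With the tool pointing down it reaches from about 275 to 1000 mm from the base axis. Payload 8.4 kg.
Tool frame: the origin (TCP) lies at the very end of the fingers, on their centre line; the grasp point (between the pads) lies 19 mm behind it; z points along the fingers, y is the direction in which the jaws open and shut (so a half turn about z gives the same grasp; the last joint's range is limited). The gripper opens to 85 mm and grips with 20 to 120 N. Pads are 22 mm wide; open, the fingers measure 114 mm over their backs; the gripper's body (76 mm by 85 mm) begins 54 mm behind the grasp point. The pads swing forward as they close: fully open they stand 13 mm farther back than shut.
Start: joints at [-1.189, 0.353, 1.633, -0, 1.155, -0.002], TCP at [234.028, -579.533, 231.281] pointing down, gripper open.
Joint ranges: [-2.63, 2.63], [-0.92, 2.1], [0.06, 2.66], [-1.3, 4.44], [0, 2.69], [-3.02, 3.02]. Speed limits (rad/s): [2.22, 2.22, 2.79, 3.14, 3.14, 3.14].

## Interface

Orientations are given as [roll, pitch, yaw] about the fixed x, y, z axes, in that order (R = Rz(yaw) Ry(pitch) Rx(roll)).
In Python, from rig import r gives the robot as it stands.
- The arm moves only by the tool move_arm, never from a script. Its argument "increments" is a list of rows, each an object of numbers: "tx", "ty", "tz": the shift along the tool's x, y, z in cm; "rx", "ry", "rz": the turn, a rotation vector about the tool's x, y, z in degrees; "gripper": the gripper's target within -1 to 1 (fully open at 1, half-way at 0, shut at -1). A call has 1 to 12 rows; each row shifts and turns the commanded pose from where the row before left it, along the tool's axes as they then stand; what a row does not reach is not made up. A row lasts 1/10 s, in which the tool goes at most 50 mm and 8.59 degrees, less where a joint would pass 70% of its speed; a pose out of reach is approached as far as the arm can. A call is refused whole if a number of a shift passes 5 or a number of a turn 8.59, either way. A call with a gripper value outside its range is refused whole. The fingers move at their own pace and stop on an object; "squeeze" is the grip in N (left out, the last holds). Time passes only in rows, so rows that do not move let the fingers close. It gives the time, the measured TCP pose, the force and the opening at its end, in the units of the state.
- r.sense(): the state, without advancing time (a new reading comes with each control period).
- r.grab_frame(name): name is "scene" or "top" or "wrist"; returns (picture, depth): 420x560x3 uint8, red, green, blue; 420x560 float32, mm along the optical axis (not along the pixel's ray), 0 where there is no reading.
- r.camera_model(name): a dict with "fx", "fy", "cx", "cy" (pixels), "R" (3x3) and "t" (3): a world point X has camera coordinates R X + t; the wrist camera has in their place "hand_eye" (4x4, takes a point from camera to tool coordinates, whose origin is the TCP and whose axes are the flange's). Camera axes: x right, y down, z forward; pixel columns grow to the right and rows downward; lengths in mm; the calibration is good to about 2 mm. The wrist camera is an equidistant fisheye: a pixel r from the principal point sees the ray r / f radians off the axis. A picture is of the moment at which its call begins: read the wrist's pose just before it. camera_model takes no time and is no camera call.
- r.sign_off(): hands the job in, once; it reports no verdict.
Trained networks look in the newest picture that a camera, given by its name, has taken for a name from the list of things; names that differ only in an ending like _2 or _b are one class to them, and where a whole thing is asked for, a point or a joint stands for the part that bears it (a point fixed in the world has none). Each returns a list of dicts, best first, with "confidence" (0 to 1); they miss things now and then, are a little off and sometimes report something else, mostly with a low value. They report only what shows in the picture. A call takes as long as a camera call.
- r.cut_out(query, camera): "mask" (420x560 bool, what is visible of it) and "bbox" ([left, top, right, bottom] in pixels, round what is visible of it).
- r.place_of(query, camera): "location" ([row, column] in pixels: a listed point, or the origin of a listed thing).
The state is a dict: "clock": time; "qpos": joint angles; "qvel": joint speeds; "joint_efforts": joint torques, N m; "eef_pos": TCP position; "tcp_rot": TCP orientation; "contact_force": force on the tool from outside, world axes, zero at the start; "wrist_torque": the same for the moment, N m; "opening": opening from 0.0 (shut) to 1.0 (fully open).
Only numpy, scipy, OpenCV 4.12 (cv2) and the standard library are available. Lean on these libraries where they do the work, as an engineer would, in place of code of your own. Each camera call takes 0.05 s, during which the arm holds its last target. There are 200 camera calls.

## Working session

There is one attempt and no reset: what is moved stays moved. The work goes in short steps, Python scripts to look and compute and a tool call to move; the robot and the scene stay as the last step left them, time stands still between calls to the robot, and variables do not carry over. Pictures are saved under pics/ and viewed, about 8 in all and at most 12, crops included, and the job is handed in when it is done.

Besides the shell and the picture viewer there is one more tool, called after "Emit:" in YAML: its name, and indented under it one key for each argument. move_arm: Moves the arm, as the interface text tells. Its arguments: {"type":"object","properties":{"increments":{"type":"array","items":{"type":"object","properties":{"tx":{"type":"number"},"ty":{"type":"number"},"tz":{"type":"number"},"rx":{"type":"number"},"ry":{"type":"number"},"rz":{"type":"number"},"gripper":{"type":"number"}}}},"squeeze":{"type":"number"}},"required":["increments"]}

```bash
ls; mkdir -p pics; cat > h.py <<'E'
import numpy as np, cv2
from rig import r
from scipy.spatial.transform import Rotation as Ro
def pt(name,row,col,d):
    m=r.camera_model(name)
    c=np.array([(col-m['cx'])/m['fx']*d,(row-m['cy'])/m['fy']*d,d])
    return np.array(m['R']).T@(c-np.array(m['t']))
def onz(name,row,col,z):
    a=pt(name,row,col,100.);b=pt(name,row,col,1000.)
    return a+(b-a)*(z-a[2])/(b[2]-a[2])
def save(n,im): cv2.imwrite('pics/'+n,im[:,:,::-1])
E
python3 - <<'E'
from h import *
np.set_printoptions(precision=1,suppress=True)
for cam in ('scene','top'):
    im,d=r.grab_frame(cam); save(cam+'0.png',im); np.save(cam+'d.npy',d)
    for q,z in (('mouth',12),('head_front',20),('clamp_grip',62),('wedge_tip',0),('wedge_grip',28),('wedge',0),('bar_block',0),('step_block',0),('bin',0)):
        for o in r.place_of(q,cam)[:2]:
            a,b=o['location']; print(cam,q,round(o['confidence'],2),[round(a),round(b)],onz(cam,a,b,z))
print(r.sense())
E
```

```text
pics
scene mouth 0.59 [242, 310] [568.1 114.9  12. ]
scene head_front 0.83 [239, 312] [560.7 116.8  20. ]
scene head_front 0.46 [259, 338] [579.2 207.4  20. ]
scene clamp_grip 0.65 [256, 338] [596.9 215.3  62. ]
scene wedge_tip 0.88 [186, 171] [ 607.2 -350.     0. ]
scene wedge_grip 0.56 [156, 190] [ 496. -359.   28.]
scene wedge 0.69 [173, 184] [ 543.1 -348.9    0. ]
scene wedge 0.36 [244, 311] [562.1 117.8   0. ]
scene bar_block 0.67 [175, 237] [ 463.8 -205.7    0. ]
scene step_block 0.9 [211, 206] [ 628.9 -199.9    0. ]
scene bin 0.97 [270, 416] [485.1 397.6   0. ]
top mouth 0.98 [214, 234] [556.3 108.9  12. ]
top head_front 0.64 [211, 231] [565.  115.4  20. ]
top clamp_grip 0.77 [196, 189] [598.2 213.4  62. ]
top wedge_tip 0.92 [194, 412] [ 605.  -348.1    0. ]
top wedge 0.76 [218, 414] [ 544.2 -353.7    0. ]
top wedge 0.68 [190, 410] [ 615.9 -344.9    0. ]
top bar_block 0.71 [252, 358] [ 457.7 -206.2    0. ]
top step_block 0.6 [212, 232] [564. 115.   0.]
top step_block 0.59 [184, 351] [ 632.7 -191.3    0. ]
top bin 0.71 [245, 119] [480.4 396.9   0. ]
{'clock': 1.0, 'qpos': array([-1.2,  0.4,  1.6,  0. ,  1.2, -0. ]), 'qvel': array([-0.,  0., -0.,  0., -0., -0.]), 'joint_efforts': array([  0. , -60.5, -34.2,   0. ,   0. ,  -0. ]), 'eef_pos': array([ 234. , -579.5,  231.3]), 'tcp_rot': array([ 3.1, -0. ,  0.4]), 'contact_force': array([ 1. , -0.7, -0.5]), 'wrist_torque': array([ 0. , -0.1, -0. ]), 'opening': 1.0000468440013621}
```

View pics/top0.png

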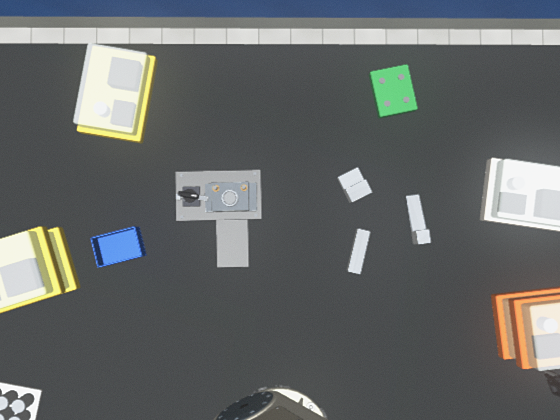

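```bash
python3 - <<'E'
from h import *
np.set_printoptions(precision=3,suppress=True)
m=r.camera_model('top');d=np.load('topd.npy')
v,u=np.nonzero(d>0);D=d[v,u]
C=np.stack([(u-m['cx'])/m['fx']*D,(v-m['cy'])/m['fy']*D,D],1)
P=(C-np.array(m['t']))@np.array(m['R'])
np.save('P.npy',P)
def rep(n,x0,x1,y0,y1,z0,z1):
    s=P[(P[:,0]>x0)&(P[:,0]<x1)&(P[:,1]>y0)&(P[:,1]<y1)&(P[:,2]>z0)&(P[:,2]<z1)]
    if len(s)<5: print(n,len(s));return
    (c,sz,a)=cv2.minAreaRect(s[:,:2].astype(np.float32))
    b=cv2.boxPoints((c,sz,a)); e1=b[1]-b[0];e2=b[2]-b[1]
    e=e1 if np.hypot(*e1)>np.hypot(*e2) else e2
    print(n,len(s),'c',np.array(c),'sz',np.array(sz),'long dir yaw',np.degrees(np.arctan2(e[1],e[0])),'zmed',np.median(s[:,2]))
rep('wedge',430,680,-420,-290,3,60)
rep('tail',430,680,-420,-290,36,50)
rep('bar',400,520,-280,-130,15,40)
rep('step',570,700,-270,-130,10,50)
rep('headtop',500,720,0,200,66,90)
rep('knob',540,680,185,260,66,82)
rep('knob+tongue',540,680,170,260,34,82)
rep('plate',380,760,-50,320,8,16)
rep('track',380,520,-10,250,8,16)
rep('bin',400,600,320,480,35,55)
print(m['fx'],np.array(m['R']),m['t'],r.sense()['tcp_rot'],r.camera_model('wrist'))
E
```

```text
wedge 1301 c [ 554.773 -355.492] sz [129.12 246.91] long dir yaw -0.06617087 zmed 6.3051868886268405
tail 181 c [ 496.944 -359.298] sz [34.043 32.781] long dir yaw 7.0782943 zmed 41.99130875063298
bar 586 c [ 461.857 -202.445] sz [ 33.068 109.495] long dir yaw -14.007118 zmed 24.30717513103204
step 655 c [ 629.161 -193.821] sz [71.451 56.974] long dir yaw 25.797195 zmed 24.372693312480266
headtop 267 c [597.193 137.972] sz [ 48.359 122.663] long dir yaw -88.21525 zmed 73.34354707150828
knob 102 c [601.926 215.815] sz [48.112 12.154] long dir yaw 80.05577 zmed 74.15691881298133
knob+tongue 254 c [592.023 204.197] sz [61.527 69.377] long dir yaw -84.730934 zmed 49.66966487168328
plate 3494 c [561.969 155.484] sz [289.896 263.362] long dir yaw 74.95101 zmed 12.234824466319715
track 1124 c [471.755  92.056] sz [123.051  95.287] long dir yaw 89.72717 zmed 12.226392535067797
bin 262 c [478.405 392.817] sz [ 75.316 112.047] long dir yaw -75.81097 zmed 43.71408117395754
466.3891022806575 [[-0.008 -1.     0.027]
 [-0.999  0.007 -0.048]
 [ 0.048 -0.027 -0.999]] [   4.317  555.386 1162.029] [ 3.142 -0.     0.384] {'fx': 325.19226210127806, 'fy': 325.19226210127806, 'cx': 271.29684190980504, 'cy': 209.04166675137404, 'hand_eye': array([[  -0.   ,   -0.948,   -0.318,   82.345],
       [   1.   ,   -0.   ,   -0.   ,   -0.183],
       [  -0.   ,   -0.318,    0.948, -141.676],
       [   0.   ,    0.   ,    0.   ,    1.   ]])}
```

The top view shows the fixture at pixels (220,195) with the knob left at (188,195). The wedge is at (418,218) with its tail towards the robot, and the bar and step block lie between them. Next I fit the fixture pose.

```bash
python3 - <<'E'
from h import *
np.set_printoptions(precision=2,suppress=True)
P=np.load('P.npy')
s=P[(P[:,2]>9)&(P[:,2]<15)]
xs=np.arange(428,535,4);L=[];R=[]
for x in xs:
    q=s[(abs(s[:,0]-x)<2)&(s[:,1]>30)&(s[:,1]<220)]
    L.append(q[:,1].max() if len(q) else np.nan);R.append(q[:,1].min() if len(q) else np.nan)
print(np.array(L),np.array(R))
# wide plate: right edge (y=-75), far edge x=105
q=[(y,s[(abs(s[:,1]-y)<2)&(s[:,0]>480)&(s[:,0]<760)][:,0]) for y in np.arange(40,250,10)]
print([(int(y),a.min().round(1) if len(a) else 0,a.max().round(1) if len(a) else 0) for y,a in q])
w=P[(P[:,2]>2)&(P[:,2]<50)&(P[:,0]>470)&(P[:,0]<620)&(P[:,1]>-400)&(P[:,1]<-310)]
for x in range(485,615,8):
    a=w[abs(w[:,0]-x)<4]
    a=a[a[:,2]>5] if len(a) else a
    if len(a):print(x,len(a),a[:,1].min(),a[:,1].max(),np.median(a[:,2]))
h=P[(P[:,2]>26)&(P[:,2]<36)&(P[:,0]>540)&(P[:,0]<680)&(P[:,1]>40)&(P[:,1]<190)]
print('flange',cv2.minAreaRect(h[:,:2].astype(np.float32)))
for k in (6,): print(r.sense()['qpos'])
E
```

```text
[150.83 150.79 150.58 150.6  150.81 150.92 150.8  153.33 153.24 150.48
 153.08 153.11 153.2  153.48 153.46 153.41 150.61 153.43 153.13 153.12
 153.41 153.12 153.24 152.93 153.13 153.28 150.75] [73.33 73.41 73.27 73.3  73.4  75.88 73.32 75.84 75.82 75.78 75.66 75.67
 75.75 75.61 75.61 75.66 75.55 75.55 75.61 75.42 75.46 75.45 75.49 75.44
 75.33 75.44 75.4 ]
[(40, np.float64(546.5), np.float64(663.0)), (50, np.float64(549.2), np.float64(668.5)), (60, np.float64(546.6), np.float64(668.5)), (70, np.float64(546.8), np.float64(667.9)), (80, np.float64(481.4), np.float64(668.4)), (90, np.float64(481.5), np.float64(662.9)), (100, np.float64(481.6), np.float64(668.7)), (110, np.float64(481.7), np.float64(668.7)), (120, np.float64(481.7), np.float64(665.9)), (130, np.float64(484.4), np.float64(666.0)), (140, np.float64(484.4), np.float64(665.8)), (150, np.float64(482.0), np.float64(666.3)), (160, np.float64(544.7), np.float64(665.9)), (170, np.float64(547.5), np.float64(666.4)), (180, np.float64(542.5), np.float64(666.1)), (190, np.float64(542.5), np.float64(666.3)), (200, np.float64(542.5), n
[... 664 characters left out ...]
0490418 -338.1574373841718 16.176568510258207
549 38 -369.29099293816216 -335.9510517174506 15.075974411184399
557 39 -368.57211278927974 -336.18974373803246 13.715048735968901
565 43 -387.2582816515094 -314.8379479840248 11.502351146055515
573 40 -387.5505942590482 -334.23629999894877 10.56904016587405
581 43 -366.54978600581495 -319.8583486729742 8.232936927335126
589 36 -382.7733055478665 -332.93150634933477 6.9813978749119805
597 14 -361.97049020182163 -320.3823455873 6.38771149902032
613 2 -378.08552052505 -316.0794309944099 5.248610262269899
flange ((597.7694702148438, 115.47639465332031), (69.02487182617188, 127.4363784790039), 1.2236846685409546)
[-1.19  0.35  1.63  0.    1.16 -0.  ]
```

Emit:
move_arm:
  increments:
    - {"tx": 3.2, "ty": -3, "gripper": 1}
    - {"tx": 3.2, "ty": -3}
    - {"tx": 3.2, "ty": -3}
    - {"tx": 3.2, "ty": -3}
    - {"tx": 3.2, "ty": -3}
    - {"tx": 3.2, "ty": -3}
    - {"tx": 3.2, "ty": -3}
    - {"tx": 3.2, "ty": -3}
    - {"tx": 3.2, "ty": -3}
    - {"tx": 3.2, "ty": -3}
  squeeze: 40

```text
invalid input
```

Emit:
move_arm:
  increments:
    - {"tx": 3.2, "ty": -3}
    - {"tx": 3.2, "ty": -3}
    - {"tx": 3.2, "ty": -3}
    - {"tx": 3.2, "ty": -3}
    - {"tx": 3.2, "ty": -3}
    - {"tx": 3.2, "ty": -3}
    - {"tx": 3.2, "ty": -3}
    - {"tx": 3.2, "ty": -3}
    - {"tx": 3.2, "ty": -3}
    - {"tx": 3.2, "ty": -3}
    - {}
    - {}

```text
invalid input
```

Emit:
move_arm:
  increments:
    - {"rz": -8.3}
    - {"rz": -8.3}
    - {"rz": -8.3}
    - {"rz": -8.3}
    - {"rz": -8.3}
    - {"rz": -8.3}
    - {"rz": -8.2}
    - {}
    - {}

```text
invalid input
```

Emit:
move_arm:
  increments:
    - {"tx": 3.2, "ty": -3.0, "tz": 0, "rx": 0, "ry": 0, "rz": 0, "gripper": 1}
  squeeze: 40

```text
clock: 1.1
eef_pos: [251.6, -542.7, 231.4]
tcp_rot: [3.139, 0.001, 0.381]
contact_force: [1.6, -0.0, 0.5]
opening: 0.999
```

Emit:
move_arm:
  increments:
    - {"tx": 3.2, "ty": -3, "tz": 0, "rx": 0, "ry": 0, "rz": 0, "gripper": 1}
    - {"tx": 3.2, "ty": -3, "tz": 0, "rx": 0, "ry": 0, "rz": 0, "gripper": 1}
    - {"tx": 3.2, "ty": -3, "tz": 0, "rx": 0, "ry": 0, "rz": 0, "gripper": 1}
    - {"tx": 3.2, "ty": -3, "tz": 0, "rx": 0, "ry": 0, "rz": 0, "gripper": 1}
    - {"tx": 3.2, "ty": -3, "tz": 0, "rx": 0, "ry": 0, "rz": 0, "gripper": 1}
    - {"tx": 3.2, "ty": -3, "tz": 0, "rx": 0, "ry": 0, "rz": 0, "gripper": 1}
    - {"tx": 3.2, "ty": -3, "tz": 0, "rx": 0, "ry": 0, "rz": 0, "gripper": 1}
    - {"tx": 3.2, "ty": -3, "tz": 0, "rx": 0, "ry": 0, "rz": 0, "gripper": 1}
    - {"tx": 3.2, "ty": -3, "tz": 0, "rx": 0, "ry": 0, "rz": 0, "gripper": 1}
    - {"tx": 3.2, "ty": -3, "tz": 0, "rx": 0, "ry": 0, "rz": 0, "gripper": 1}
  squeeze: 40

```text
clock: 2.1
eef_pos: [437.4, -140.1, 231.6]
tcp_rot: [3.141, -0.001, 0.384]
contact_force: [0.7, 0.2, 0.3]
opening: 1.0
```

Emit:
move_arm:
  increments:
    - {"tx": 3.2, "ty": -3, "tz": 0, "rx": 0, "ry": 0, "rz": 0, "gripper": 1}
    - {"tx": 3.2, "ty": -3, "tz": 0, "rx": 0, "ry": 0, "rz": 0, "gripper": 1}
    - {"tx": 3.2, "ty": -3, "tz": 0, "rx": 0, "ry": 0, "rz": 0, "gripper": 1}
    - {"tx": 3.2, "ty": -3, "tz": 0, "rx": 0, "ry": 0, "rz": 0, "gripper": 1}
    - {"tx": 3.2, "ty": -3, "tz": 0, "rx": 0, "ry": 0, "rz": 0, "gripper": 1}
    - {"tx": 3.2, "ty": -3, "tz": 0, "rx": 0, "ry": 0, "rz": 0, "gripper": 1}
    - {"tx": 3.2, "ty": -3, "tz": 0, "rx": 0, "ry": 0, "rz": 0, "gripper": 1}
    - {"tx": 3.2, "ty": -3, "tz": 0, "rx": 0, "ry": 0, "rz": 0, "gripper": 1}
    - {"tx": 3.2, "ty": -3, "tz": 0, "rx": 0, "ry": 0, "rz": 0, "gripper": 1}
  squeeze: 40

```text
clock: 3.0
eef_pos: [603.3, 218.3, 231.3]
tcp_rot: [3.142, -0.0, 0.384]
contact_force: [0.3, -0.5, -0.1]
opening: 0.998
```

Emit:
move_arm:
  increments:
    - {"tx": 0, "ty": 0, "tz": 0, "rx": 0, "ry": 0, "rz": -8.3, "gripper": 1}
    - {"tx": 0, "ty": 0, "tz": 0, "rx": 0, "ry": 0, "rz": -8.3, "gripper": 1}
    - {"tx": 0, "ty": 0, "tz": 0, "rx": 0, "ry": 0, "rz": -8.3, "gripper": 1}
    - {"tx": 0, "ty": 0, "tz": 0, "rx": 0, "ry": 0, "rz": -8.3, "gripper": 1}
    - {"tx": 0, "ty": 0, "tz": 0, "rx": 0, "ry": 0, "rz": -8.3, "gripper": 1}
    - {"tx": 0, "ty": 0, "tz": 0, "rx": 0, "ry": 0, "rz": -8.3, "gripper": 1}
    - {"tx": 0, "ty": 0, "tz": 0, "rx": 0, "ry": 0, "rz": -8.2, "gripper": 1}
    - {"tx": 0, "ty": 0, "tz": 0, "rx": 0, "ry": 0, "rz": 0, "gripper": 1}
  squeeze: 40

```text
clock: 3.8
eef_pos: [602.8, 216.5, 231.3]
tcp_rot: [-3.142, 0.0, 1.398]
contact_force: [-0.6, -0.3, 0.5]
opening: 0.999
```

```bash
cat >> h.py <<'E'
def wray(row,col,z,s):
    m=r.camera_model('wrist');x=(col-m['cx'])/m['fx'];y=(row-m['cy'])/m['fy'];t=np.hypot(x,y)
    d=np.array([x/t*np.sin(t),y/t*np.sin(t),np.cos(t)]) if t>0 else np.array([0,0,1.])
    H=np.array(m['hand_eye']);T=Ro.from_euler('xyz',s['tcp_rot']).as_matrix()
    o=T@H[:3,3]+s['eef_pos'];v=T@H[:3,:3]@d
    return o+v*(z-o[2])/v[2]
def wcloud(d,s):
    m=r.camera_model('wrist');v,u=np.nonzero(d>0);D=d[v,u]
    x=(u-m['cx'])/m['fx'];y=(v-m['cy'])/m['fy'];t=np.hypot(x,y)+1e-9
    k=np.tan(t)/t
    C=np.stack([x*k*D,y*k*D,D],1)
    H=np.array(m['hand_eye']);T=Ro.from_euler('xyz',s['tcp_rot']).as_matrix()
    return (C@H[:3,:3].T+H[:3,3])@T.T+s['eef_pos']
def rect(P,x0,x1,y0,y1,z0,z1):
    s=P[(P[:,0]>x0)&(P[:,0]<x1)&(P[:,1]>y0)&(P[:,1]<y1)&(P[:,2]>z0)&(P[:,2]<z1)]
    return len(s),cv2.minAreaRect(s[:,:2].astype(np.float32)),np.median(s[:,2])
E
python3 - <<'E'
from h import *
np.set_printoptions(precision=1,suppress=True)
s=r.sense();im,d=r.grab_frame('wrist');save('w1.png',im)
for q,z in (('clamp_grip',62),('mouth',12),('head_front',20)):
    for o in r.place_of(q,'wrist')[:2]: print(q,round(o['confidence'],2),o['location'],wray(*o['location'],z,s))
P=wcloud(d,s)
print('knob',rect(P,560,650,185,250,66,82)); print('flange',rect(P,540,660,40,180,27,38))
E
```

```text
clamp_grip 0.62 [186.4, 267.8] [599.9 218.5  62. ]
mouth 0.8 [256.9, 251.3] [561.1 120.6  12. ]
knob (569, ((602.2792358398438, 215.87315368652344), (46.84980773925781, 10.821274757385254), 79.83910369873047), np.float64(72.88000208306869))
flange (1097, ((598.2725830078125, 115.41986083984375), (69.81483459472656, 127.94025421142578), 0.5779035687446594), np.float64(31.25815291548409))
```

View pics/w1.png

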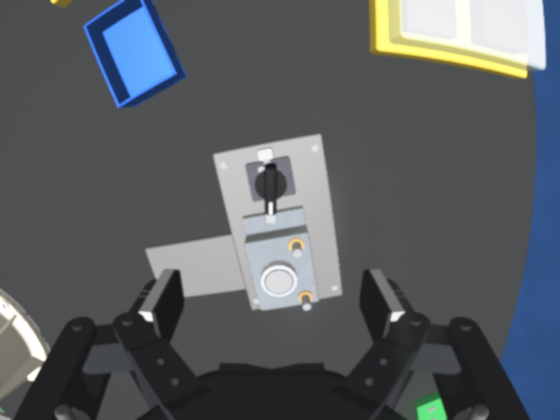

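The wrist view shows the bar at (270,190), its tongue pointing to the head flange at (270,215). Its depth agrees with the top camera to within 1 mm, so I descend and grip.

Emit:
move_arm:
  increments:
    - {"tx": 0, "ty": 0, "tz": 3.5, "rx": 0, "ry": 0, "rz": 0, "gripper": 1}
    - {"tx": 0, "ty": 0, "tz": 3.5, "rx": 0, "ry": 0, "rz": 0, "gripper": 1}
    - {"tx": 0, "ty": 0, "tz": 3.5, "rx": 0, "ry": 0, "rz": 0, "gripper": 1}
    - {"tx": 0, "ty": 0, "tz": 3.5, "rx": 0, "ry": 0, "rz": 0, "gripper": 1}
    - {"tx": 0, "ty": 0, "tz": 2.5, "rx": 0, "ry": 0, "rz": 0, "gripper": 1}
    - {"tx": -0.06, "ty": 0, "tz": 1.9, "rx": 0, "ry": 0, "rz": 0, "gripper": 1}
    - {"tx": 0, "ty": 0, "tz": 0, "rx": 0, "ry": 0, "rz": 0, "gripper": 1}
  squeeze: 40

```text
clock: 4.7
eef_pos: [600.7, 215.1, 44.5]
tcp_rot: [-3.137, 0.002, 1.394]
contact_force: [-0.8, 0.0, -0.2]
opening: 0.999
```

Emit:
move_arm:
  increments:
    - {"tx": 0, "ty": 0, "tz": 0, "rx": 0, "ry": 0, "rz": 0, "gripper": -1}
    - {"tx": 0, "ty": 0, "tz": 0, "rx": 0, "ry": 0, "rz": 0, "gripper": -1}
    - {"tx": 0, "ty": 0, "tz": 0, "rx": 0, "ry": 0, "rz": 0, "gripper": -1}
    - {"tx": 0, "ty": 0, "tz": 0, "rx": 0, "ry": 0, "rz": 0, "gripper": -1}
    - {"tx": 0, "ty": 0, "tz": 0, "rx": 0, "ry": 0, "rz": 0, "gripper": -1}
    - {"tx": 0, "ty": 0, "tz": 0, "rx": 0, "ry": 0, "rz": 0, "gripper": -1}
    - {"tx": 0, "ty": 0, "tz": 0, "rx": 0, "ry": 0, "rz": 0, "gripper": -1}
    - {"tx": 0, "ty": 0, "tz": 0, "rx": 0, "ry": 0, "rz": 0, "gripper": -1}
  squeeze: 40

```text
clock: 5.5
eef_pos: [602.0, 216.2, 48.1]
tcp_rot: [-3.14, -0.0, 1.396]
contact_force: [-6.0, 1.0, 8.5]
opening: 0.133
```

Emit:
move_arm:
  increments:
    - {"tx": 0, "ty": 0, "tz": 0, "rx": 0, "ry": 0, "rz": 6, "gripper": -1}
    - {"tx": 0, "ty": 0, "tz": 0, "rx": 0, "ry": 0, "rz": 6, "gripper": -1}
    - {"tx": 0, "ty": 0, "tz": 0, "rx": 0, "ry": 0, "rz": 6, "gripper": -1}
    - {"tx": 0, "ty": 0, "tz": 0, "rx": 0, "ry": 0, "rz": 6, "gripper": -1}
    - {"tx": 0, "ty": 0, "tz": 0, "rx": 0, "ry": 0, "rz": 6, "gripper": -1}
    - {"tx": 0, "ty": 0, "tz": 0, "rx": 0, "ry": 0, "rz": 6, "gripper": -1}
    - {"tx": 0, "ty": 0, "tz": 0, "rx": 0, "ry": 0, "rz": 6, "gripper": -1}
    - {"tx": 0, "ty": 0, "tz": 0, "rx": 0, "ry": 0, "rz": 6, "gripper": -1}
    - {"tx": 0, "ty": 0, "tz": 0, "rx": 0, "ry": 0, "rz": 6, "gripper": -1}
    - {"tx": 0, "ty": 0, "tz": 0, "rx": 0, "ry": 0, "rz": 5, "gripper": -1}
    - {"tx": 0, "ty": 0, "tz": 0, "rx": 0, "ry": 0, "rz": 0, "gripper": -1}
    - {"tx": 0, "ty": 0, "tz": 0, "rx": 0, "ry": 0, "rz": 0, "gripper": -1}
  squeeze: 40

```text
clock: 6.7
eef_pos: [602.7, 215.6, 48.1]
tcp_rot: [3.141, 0.0, 0.366]
contact_force: [-2.5, -2.5, 5.5]
opening: 0.137
```

Emit:
move_arm:
  increments:
    - {"tx": 0, "ty": 0, "tz": 0, "rx": 0, "ry": 0, "rz": 0, "gripper": 1}
    - {"tx": 0, "ty": 0, "tz": 0, "rx": 0, "ry": 0, "rz": 0, "gripper": 1}
    - {"tx": 0, "ty": 0, "tz": 0, "rx": 0, "ry": 0, "rz": 0, "gripper": 1}
    - {"tx": 0, "ty": 0, "tz": 0, "rx": 0, "ry": 0, "rz": 0, "gripper": 1}
    - {"tx": 0, "ty": 0, "tz": 0, "rx": 0, "ry": 0, "rz": 0, "gripper": 1}
    - {"tx": 0, "ty": 0, "tz": 0, "rx": 0, "ry": 0, "rz": 0, "gripper": 1}
    - {"tx": 0, "ty": 0, "tz": -3.5, "rx": 0, "ry": 0, "rz": 0, "gripper": 1}
    - {"tx": 0, "ty": 0, "tz": -3.5, "rx": 0, "ry": 0, "rz": 0, "gripper": 1}
    - {"tx": 0, "ty": 0, "tz": -3.5, "rx": 0, "ry": 0, "rz": 0, "gripper": 1}
    - {"tx": 0, "ty": 0, "tz": -3.5, "rx": 0, "ry": 0, "rz": 0, "gripper": 1}
    - {"tx": 0, "ty": 0, "tz": -2, "rx": 0, "ry": 0, "rz": 0, "gripper": 1}
    - {"tx": 0, "ty": 0, "tz": 0, "rx": 0, "ry": 0, "rz": 0, "gripper": 1}
  squeeze: 40

```text
clock: 7.9
eef_pos: [604.5, 216.5, 210.9]
tcp_rot: [3.141, -0.006, 0.366]
contact_force: [0.5, -1.0, 0.1]
opening: 0.998
```

```bash
python3 - <<'E'
from h import *
np.set_printoptions(precision=1,suppress=True)
s=r.sense();im,d=r.grab_frame('wrist');save('w2.png',im)
P=wcloud(d,s)
print('knob',rect(P,560,650,185,250,66,82)); print('flange',rect(P,540,660,40,180,27,38),s['eef_pos'],s['qpos'],s['clock'])
E
```

```text
knob (656, ((602.2486572265625, 215.54612731933594), (46.59694290161133, 11.693819046020508), 21.211090087890625), np.float64(72.78682096559258))
flange (1576, ((598.8304443359375, 115.58460998535156), (70.14054107666016, 127.81672668457031), 1.40199875831604), np.float64(31.192284784176692)) [604.5 216.5 210.9] [0.3 0.4 1.6 0.  1.1 1.5] 7.9
```

View pics/w2.png

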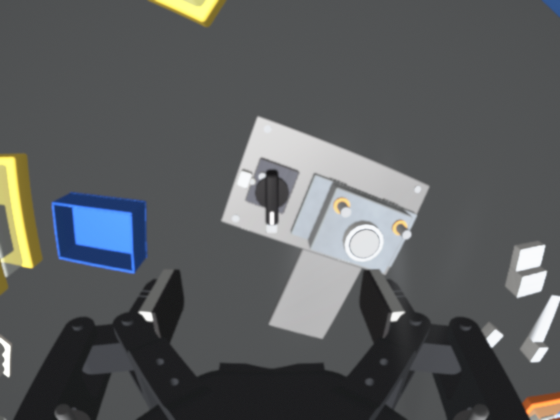

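The wrist view shows the bar at (272,195) swung away from the head, with its tongue off the flange. The fitted angle puts the clamp at about 1.22 rad, so it is open. Next, the wedge.

Emit:
move_arm:
  increments:
    - {"tx": -2.55, "ty": 4.16, "tz": 0, "rx": 0, "ry": 0, "rz": 0, "gripper": 1}
    - {"tx": -2.55, "ty": 4.16, "tz": 0, "rx": 0, "ry": 0, "rz": 0, "gripper": 1}
    - {"tx": -2.55, "ty": 4.16, "tz": 0, "rx": 0, "ry": 0, "rz": 0, "gripper": 1}
    - {"tx": -2.55, "ty": 4.16, "tz": 0, "rx": 0, "ry": 0, "rz": 0, "gripper": 1}
    - {"tx": -2.55, "ty": 4.16, "tz": 0, "rx": 0, "ry": 0, "rz": 0, "gripper": 1}
    - {"tx": -2.55, "ty": 4.16, "tz": 0, "rx": 0, "ry": 0, "rz": 0, "gripper": 1}
    - {"tx": -2.55, "ty": 4.16, "tz": 0, "rx": 0, "ry": 0, "rz": 0, "gripper": 1}
    - {"tx": -2.55, "ty": 4.16, "tz": 0, "rx": 0, "ry": 0, "rz": 0, "gripper": 1}
    - {"tx": -2.55, "ty": 4.16, "tz": 0, "rx": 0, "ry": 0, "rz": 0, "gripper": 1}
    - {"tx": -2.55, "ty": 4.16, "tz": 0, "rx": 0, "ry": 0, "rz": 0, "gripper": 1}
    - {"tx": -2.55, "ty": 4.16, "tz": 0, "rx": 0, "ry": 0, "rz": 0, "gripper": 1}
    - {"tx": -2.55, "ty": 4.16, "tz": 0, "rx": 0, "ry": 0, "rz": 0, "gripper": 1}
  squeeze: 40

```text
clock: 9.15
eef_pos: [494.3, -361.2, 205.4]
tcp_rot: [-3.139, 0.001, 0.366]
contact_force: [0.8, -0.8, -0.4]
opening: 0.996
```

Emit:
move_arm:
  increments:
    - {"tx": 0, "ty": 0, "tz": 0, "rx": 0, "ry": 0, "rz": 7.5, "gripper": 1}
    - {"tx": 0, "ty": 0, "tz": 0, "rx": 0, "ry": 0, "rz": 7.5, "gripper": 1}
    - {"tx": 0, "ty": 0, "tz": 0, "rx": 0, "ry": 0, "rz": 0, "gripper": 1}
    - {"tx": 0, "ty": 0, "tz": 0, "rx": 0, "ry": 0, "rz": 0, "gripper": 1}
  squeeze: 40

```text
clock: 9.55
eef_pos: [495.3, -359.3, 206.0]
tcp_rot: [-3.14, 0.001, 0.108]
contact_force: [-0.4, 0.6, 0.3]
opening: 0.998
```

```bash
python3 - <<'E'
from h import *
np.set_printoptions(precision=1,suppress=True)
s=r.sense();im,d=r.grab_frame('wrist');save('w3.png',im)
P=wcloud(d,s)
print('tail',rect(P,460,540,-400,-310,36,48)); print('all',rect(P,460,625,-400,-310,6,48),s['eef_pos'],s['tcp_rot'],s['qpos'],s['clock'])
for q,z in (('wedge_grip',28),('wedge_tip',0)):
    for o in r.place_of(q,'wrist')[:1]: print(q,round(o['confidence'],2),o['location'],wray(*o['location'],z,s))
E
```

```text
tail (1120, ((496.6806335449219, -360.2457275390625), (34.38163757324219, 31.54513168334961), 7.024446487426758), np.float64(41.011989466766934))
all (3393, ((534.9089965820312, -355.7543029785156), (111.30447387695312, 32.330528259277344), 7.250733852386475), np.float64(17.129203893141465)) [ 495.3 -359.3  206. ] [-3.1  0.   0.1] [-0.6  0.4  1.7  0.   1.1  0.8] 9.55
wedge_grip 0.96 [183.9, 271.7] [ 496.9 -359.    28. ]
wedge_tip 0.8 [76.9, 271.6] [ 605.4 -347.1    0. ]
```

Emit:
move_arm:
  increments:
    - {"tx": 0.14, "ty": 0.05, "tz": 3.8, "rx": 0, "ry": 0, "rz": -0.6, "gripper": 1}
    - {"tx": 0, "ty": 0, "tz": 4, "rx": 0, "ry": 0, "rz": 0, "gripper": 1}
    - {"tx": 0, "ty": 0, "tz": 4, "rx": 0, "ry": 0, "rz": 0, "gripper": 1}
    - {"tx": 0, "ty": 0, "tz": 3.8, "rx": 0, "ry": 0, "rz": 0, "gripper": 1}
    - {"tx": 0, "ty": 0, "tz": 2.5, "rx": 0, "ry": 0, "rz": 0, "gripper": 1}
    - {"tx": 0, "ty": 0, "tz": 1, "rx": 0, "ry": 0, "rz": 0, "gripper": 1}
    - {"tx": 0, "ty": 0, "tz": 0.5, "rx": 0, "ry": 0, "rz": 0, "gripper": 1}
    - {"tx": 0, "ty": 0, "tz": 0, "rx": 0, "ry": 0, "rz": 0, "gripper": 1}
    - {"tx": 0, "ty": 0, "tz": 0, "rx": 0, "ry": 0, "rz": 0, "gripper": 1}
  squeeze: 60

```text
clock: 10.6
eef_pos: [498.2, -360.7, 12.7]
tcp_rot: [3.14, -0.002, 0.115]
contact_force: [0.4, 0.4, 0.1]
opening: 0.999
```

Emit:
move_arm:
  increments:
    - {"tx": 0, "ty": 0, "tz": 0, "rx": 0, "ry": 0, "rz": 0, "gripper": -1}
    - {"tx": 0, "ty": 0, "tz": 0, "rx": 0, "ry": 0, "rz": 0, "gripper": -1}
    - {"tx": 0, "ty": 0, "tz": 0, "rx": 0, "ry": 0, "rz": 0, "gripper": -1}
    - {"tx": 0, "ty": 0, "tz": 0, "rx": 0, "ry": 0, "rz": 0, "gripper": -1}
    - {"tx": 0, "ty": 0, "tz": 0, "rx": 0, "ry": 0, "rz": 0, "gripper": -1}
    - {"tx": 0, "ty": 0, "tz": 0, "rx": 0, "ry": 0, "rz": 0, "gripper": -1}
    - {"tx": 0, "ty": 0, "tz": 0, "rx": 0, "ry": 0, "rz": 0, "gripper": -1}
  squeeze: 60

```text
clock: 11.3
eef_pos: [497.5, -360.4, 11.9]
tcp_rot: [3.141, -0.001, 0.115]
contact_force: [-1.4, 0.7, 5.3]
opening: 0.363
```

Emit:
move_arm:
  increments:
    - {"tx": 0, "ty": 0, "tz": -1, "rx": 0, "ry": 0, "rz": 0, "gripper": -1}
    - {"tx": 0, "ty": 0, "tz": -2.5, "rx": 0, "ry": 0, "rz": 0, "gripper": -1}
    - {"tx": 0, "ty": 0, "tz": -3.5, "rx": 0, "ry": 0, "rz": 0, "gripper": -1}
    - {"tx": 0, "ty": 0, "tz": -3.5, "rx": 0, "ry": 0, "rz": 0, "gripper": -1}
    - {"tx": 0, "ty": 0, "tz": -2.5, "rx": 0, "ry": 0, "rz": 0, "gripper": -1}
    - {"tx": 0, "ty": 0, "tz": 0, "rx": 0, "ry": 0, "rz": 0, "gripper": -1}
  squeeze: 60

```text
clock: 11.9
eef_pos: [499.1, -361.5, 145.5]
tcp_rot: [3.137, -0.005, 0.115]
contact_force: [0.7, -0.2, -1.6]
opening: 0.369
```

Emit:
move_arm:
  increments:
    - {"tx": 0, "ty": -2, "tz": 0, "rx": 0, "ry": 0, "rz": 0, "gripper": -1}
    - {"tx": 0, "ty": -4.2, "tz": 0, "rx": 0, "ry": 0, "rz": 0, "gripper": -1}
    - {"tx": 0, "ty": -4.7, "tz": 0, "rx": 0, "ry": 0, "rz": 0, "gripper": -1}
    - {"tx": 0, "ty": -4.7, "tz": 0, "rx": 0, "ry": 0, "rz": 0, "gripper": -1}
    - {"tx": 0, "ty": -4.7, "tz": 0, "rx": 0, "ry": 0, "rz": 0, "gripper": -1}
    - {"tx": 0, "ty": -4.7, "tz": 0, "rx": 0, "ry": 0, "rz": 0, "gripper": -1}
    - {"tx": 0, "ty": -4.7, "tz": 0, "rx": 0, "ry": 0, "rz": 0, "gripper": -1}
    - {"tx": 0, "ty": -4.7, "tz": 0, "rx": 0, "ry": 0, "rz": 0, "gripper": -1}
    - {"tx": 0, "ty": -4.7, "tz": 0, "rx": 0, "ry": 0, "rz": 0, "gripper": -1}
    - {"tx": 0, "ty": -4.7, "tz": 0, "rx": 0, "ry": 0, "rz": 0, "gripper": -1}
    - {"tx": 0.2, "ty": -3.7, "tz": 0, "rx": 0, "ry": 0, "rz": 0, "gripper": -1}
  squeeze: 60

```text
clock: 13.0
eef_pos: [441.9, 114.2, 140.0]
tcp_rot: [3.142, 0.003, 0.116]
contact_force: [0.4, -0.1, -2.6]
opening: 0.36
```

Emit:
move_arm:
  increments:
    - {"tx": 0, "ty": 0, "tz": 0, "rx": 0, "ry": 0, "rz": 5.3, "gripper": -1}
    - {"tx": 0, "ty": 0, "tz": 0, "rx": 0, "ry": 0, "rz": 0, "gripper": -1}
    - {"tx": 0, "ty": 0, "tz": 0, "rx": 0, "ry": 0, "rz": 0, "gripper": -1}
    - {"tx": 0, "ty": 0, "tz": 0, "rx": 0, "ry": 0, "rz": 0, "gripper": -1}
  squeeze: 60

```text
clock: 13.4
eef_pos: [444.1, 111.3, 140.8]
tcp_rot: [3.141, 0.001, 0.023]
contact_force: [0.7, -0.5, -2.4]
opening: 0.365
```

```bash
python3 - <<'E'
from h import *
np.set_printoptions(precision=3,suppress=True)
s=r.sense();im,d=r.grab_frame('wrist');save('w4.png',im)
P=wcloud(d,s);e=s['eef_pos']; print(s)
print('tail',rect(P,e[0]-30,e[0]+30,e[1]-40,e[1]+40,e[2]+20,e[2]+45))
T=e[2]-12
w=P[(P[:,0]>e[0]+20)&(P[:,0]<e[0]+130)&(abs(P[:,1]-e[1])<40)&(P[:,2]>T-5)&(P[:,2]<T+30)]
for x in range(25,120,8):
    a=w[abs(w[:,0]-e[0]-x)<3]
    if len(a): print(x,len(a),a[:,1].min()-e[1],a[:,1].max()-e[1],np.median(a[:,2])-e[2])
E
```

```text
{'clock': 13.4, 'qpos': array([ 0.242,  0.214,  2.064, -0.   ,  0.865,  1.79 ]), 'qvel': array([-0.008, -0.002, -0.008, -0.002,  0.002,  0.007]), 'joint_efforts': array([  0.555, -43.924, -27.544,   0.017,  -0.025,  -0.009]), 'eef_pos': array([444.094, 111.266, 140.758]), 'tcp_rot': array([3.141, 0.001, 0.023]), 'contact_force': array([ 0.717, -0.469, -2.352]), 'wrist_torque': array([-0.049,  0.006,  0.024]), 'opening': 0.3654991059964906}
tail (7989, ((444.0702819824219, 111.02491760253906), (35.05868911743164, 78.95703125), 0.8333746194839478), np.float64(170.10399375690454))
25 931 -14.880377343423973 17.041534426212493 6.5823352704366584
33 951 -14.89063007487053 17.078088117278597 4.9596911675506306
41 989 -14.768740713936609 17.2278501183187 3.361324419560077
49 983 -14.426906694201108 17.72886498306265 1.6863949620329493
57 1012 -14.21132294829441 17.904600449742432 0.0668584391843865
65 984 -13.564631020418403 18.135760492587977 -1.5856344526053476
73 964 -13.906751510040266 17.822067332122415 -3.1802938034713577
81 965 -13.714424749734235 18.54076847590501 -4.807029445001007
89 931 -13.273852626227495 18.73365115289708 -6.4452458434525965
97 876 -13.111417440832426 18.695203918408723 -8.084448555877316
105 665 -12.731205685227408 18.96390031018727 -9.555031299899582
```

View pics/w4.png

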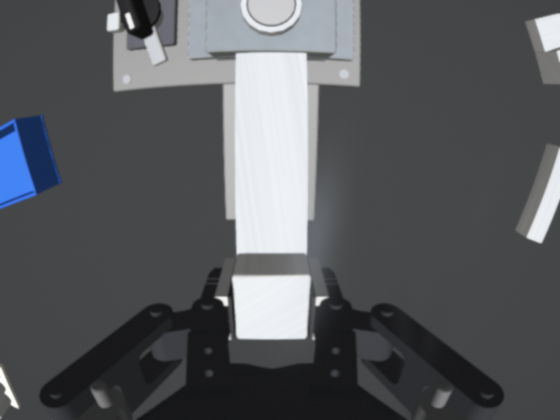

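The wrist view shows the wedge held straight, over the track, with its tip just short of the head. It measures level, with a yaw of about 1.4°. Lowering it now.

Emit:
move_arm:
  increments:
    - {"tx": 0, "ty": 0, "tz": 2.5, "rx": 0, "ry": 0, "rz": 0, "gripper": -1}
    - {"tx": 0, "ty": 0, "tz": 3.5, "rx": 0, "ry": 0, "rz": 0, "gripper": -1}
    - {"tx": 0, "ty": 0, "tz": 3, "rx": 0, "ry": 0, "rz": 0, "gripper": -1}
    - {"tx": 0, "ty": 0, "tz": 1.5, "rx": 0, "ry": 0, "rz": 0, "gripper": -1}
    - {"tx": 0, "ty": 0, "tz": 0.6, "rx": 0, "ry": 0, "rz": 0, "gripper": -1}
    - {"tx": 0, "ty": 0, "tz": 0, "rx": 0, "ry": 0, "rz": 0, "gripper": -1}
    - {"tx": 0, "ty": 0, "tz": 0, "rx": 0, "ry": 0, "rz": 0, "gripper": -1}
    - {"tx": 0, "ty": 0, "tz": 0, "rx": 0, "ry": 0, "rz": 0, "gripper": -1}
  squeeze: 60

```text
clock: 14.25
eef_pos: [445.6, 112.0, 31.2]
tcp_rot: [-3.141, -0.002, 0.022]
contact_force: [-0.3, -0.0, -2.6]
opening: 0.368
```

Emit:
move_arm:
  increments:
    - {"tx": 0, "ty": 0, "tz": 0.1, "rx": 0, "ry": 0, "rz": 0, "gripper": -1}
    - {"tx": 0, "ty": 0, "tz": 0.1, "rx": 0, "ry": 0, "rz": 0, "gripper": -1}
    - {"tx": 0, "ty": 0, "tz": 0, "rx": 0, "ry": 0, "rz": 0, "gripper": -1}
    - {"tx": 0, "ty": 0, "tz": 0, "rx": 0, "ry": 0, "rz": 0, "gripper": -1}
  squeeze: 60

```text
clock: 14.65
eef_pos: [444.7, 112.0, 28.4]
tcp_rot: [-3.142, -0.0, 0.023]
contact_force: [-0.7, 0.3, -2.4]
opening: 0.364
```

Emit:
move_arm:
  increments:
    - {"tx": 0, "ty": 0, "tz": 0.15, "rx": 0, "ry": 0, "rz": 0, "gripper": -1}
    - {"tx": 0, "ty": 0, "tz": 0.15, "rx": 0, "ry": 0, "rz": 0, "gripper": -1}
    - {"tx": 0, "ty": 0, "tz": 0, "rx": 0, "ry": 0, "rz": 0, "gripper": -1}
    - {"tx": 0, "ty": 0, "tz": 0, "rx": 0, "ry": 0, "rz": 0, "gripper": -1}
  squeeze: 60

```text
clock: 15.05
eef_pos: [444.6, 111.9, 25.2]
tcp_rot: [3.142, 0.0, 0.023]
contact_force: [-0.1, 0.8, -0.6]
opening: 0.366
```

Emit:
move_arm:
  increments:
    - {"tx": 0, "ty": 0, "tz": 0.1, "rx": 0, "ry": 0, "rz": 0, "gripper": -1}
    - {"tx": 0, "ty": 0, "tz": 0, "rx": 0, "ry": 0, "rz": 0, "gripper": -1}
    - {"tx": 0, "ty": 0, "tz": 0, "rx": 0, "ry": 0, "rz": 0, "gripper": -1}
  squeeze: 60

```text
clock: 15.35
eef_pos: [444.7, 111.9, 24.3]
tcp_rot: [-3.142, 0.0, 0.023]
contact_force: [0.2, -0.0, -2.1]
opening: 0.367
```

Emit:
move_arm:
  increments:
    - {"tx": 0, "ty": 0, "tz": 0.05, "rx": 0, "ry": 0, "rz": 0, "gripper": -1}
    - {"tx": 0, "ty": 0, "tz": 0, "rx": 0, "ry": 0, "rz": 0, "gripper": -1}
    - {"tx": 0, "ty": 0, "tz": 0, "rx": 0, "ry": 0, "rz": 0, "gripper": -1}
  squeeze: 60

```text
clock: 15.65
eef_pos: [444.8, 111.9, 23.8]
tcp_rot: [-3.142, -0.0, 0.023]
contact_force: [-1.0, -0.2, -1.6]
opening: 0.364
```

Emit:
move_arm:
  increments:
    - {"tx": 0, "ty": 0, "tz": 0.05, "rx": 0, "ry": 0, "rz": 0, "gripper": -1}
    - {"tx": 0, "ty": 0, "tz": 0, "rx": 0, "ry": 0, "rz": 0, "gripper": -1}
    - {"tx": 0, "ty": 0, "tz": 0, "rx": 0, "ry": 0, "rz": 0, "gripper": -1}
  squeeze: 60

```text
clock: 15.95
eef_pos: [444.8, 112.0, 23.8]
tcp_rot: [-3.142, -0.0, 0.023]
contact_force: [-3.0, -0.8, 8.7]
opening: 0.362
```

Emit:
move_arm:
  increments:
    - {"tx": 0.4, "ty": 0, "tz": 0, "rx": 0, "ry": 0, "rz": 0, "gripper": -1}
    - {"tx": 0.5, "ty": 0, "tz": 0, "rx": 0, "ry": 0, "rz": 0, "gripper": -1}
    - {"tx": 0.5, "ty": 0, "tz": 0, "rx": 0, "ry": 0, "rz": 0, "gripper": -1}
    - {"tx": 0.5, "ty": 0, "tz": 0, "rx": 0, "ry": 0, "rz": 0, "gripper": -1}
    - {"tx": 0.5, "ty": 0, "tz": 0, "rx": 0, "ry": 0, "rz": 0, "gripper": -1}
    - {"tx": 0.5, "ty": 0, "tz": 0, "rx": 0, "ry": 0, "rz": 0, "gripper": -1}
    - {"tx": 0.4, "ty": 0, "tz": 0, "rx": 0, "ry": 0, "rz": 0, "gripper": -1}
    - {"tx": 0, "ty": 0, "tz": 0, "rx": 0, "ry": 0, "rz": 0, "gripper": -1}
    - {"tx": 0, "ty": 0, "tz": 0, "rx": 0, "ry": 0, "rz": 0, "gripper": -1}
  squeeze: 60

```text
clock: 16.85
eef_pos: [476.9, 112.5, 23.8]
tcp_rot: [3.141, 0.002, 0.022]
contact_force: [-5.5, 0.4, 12.6]
opening: 0.365
```

```bash
cat > chk.py <<'E'
from h import *
import sys
np.set_printoptions(precision=2,suppress=True)
s=r.sense();im,d=r.grab_frame('wrist');save(sys.argv[1],im)
P=wcloud(d,s);e=s['eef_pos'];print(e,s['contact_force'],s['clock'])
f=P[(abs(P[:,0]-598)<25)&((abs(P[:,1]-58)<4)|(abs(P[:,1]-172)<4))&(P[:,2]>24)&(P[:,2]<45)]
q=P[(abs(P[:,0]-598)<30)&(abs(P[:,1]-200)<15)&(P[:,2]<20)]
p2=P[(P[:,0]>430)&(P[:,0]<530)&((abs(P[:,1]-82)<4)|(abs(P[:,1]-146)<4))&(P[:,2]<20)]
print('flange top z',len(f),np.median(f[:,2]),'plate',np.median(p2[:,2]),len(p2),'visible near',np.median(q[:,2]) if len(q) else 0)
g=P[(P[:,2]>24)&(P[:,2]<45)&(P[:,0]>545)&(P[:,0]<580)&(abs(P[:,1]-115)<64)]
print('front face x pct',np.percentile(g[:,0],[2,10,50]) if len(g) else 0)
w=P[(P[:,0]>e[0]+20)&(P[:,0]<562)&(abs(P[:,1]-e[1])<25)&(P[:,2]>13)&(P[:,2]<50)]
for x in (25,40,60,75,90):
    a=w[abs(w[:,0]-e[0]-x)<3]
    if len(a): print(x,a[:,1].min(),a[:,1].max(),np.median(a[:,2]))
E
python3 chk.py w5.png
```

```text
[476.85 112.52  23.76] [-5.52  0.43 12.65] 16.85
flange top z 2030 30.99693941966109 plate 11.0995394255043 3193 visible near 11.49739421803455
front face x pct [562.82 563.25 568.7 ]
25 97.47633803062838 129.47314618490074 30.4059333959016
40 95.89653918894005 129.69475094392828 27.407025417330598
60 98.32588332779261 131.85438783309021 23.335051896206142
75 98.65655521306368 130.7552948906321 20.352106454296297
```

View pics/w5.png

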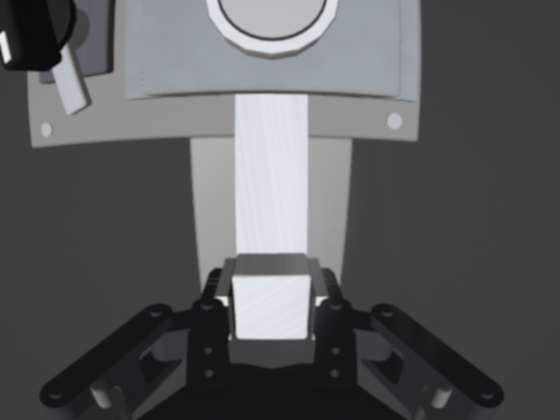

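The wedge is entering centred: its edges lie at columns 236–308 and the head's front edge at row 97. The head is still seated. I push on slowly.

Emit:
move_arm:
  increments:
    - {"tx": 0.2, "ty": 0, "tz": 0, "rx": 0, "ry": 0, "rz": 0, "gripper": -1}
    - {"tx": 0.2, "ty": 0, "tz": 0, "rx": 0, "ry": 0, "rz": 0, "gripper": -1}
    - {"tx": 0.2, "ty": 0, "tz": 0, "rx": 0, "ry": 0, "rz": 0, "gripper": -1}
    - {"tx": 0.2, "ty": 0, "tz": 0, "rx": 0, "ry": 0, "rz": 0, "gripper": -1}
    - {"tx": 0.2, "ty": 0, "tz": 0, "rx": 0, "ry": 0, "rz": 0, "gripper": -1}
    - {"tx": 0.2, "ty": 0, "tz": 0, "rx": 0, "ry": 0, "rz": 0, "gripper": -1}
    - {"tx": 0.2, "ty": 0, "tz": 0, "rx": 0, "ry": 0, "rz": 0, "gripper": -1}
    - {"tx": 0.2, "ty": 0, "tz": 0, "rx": 0, "ry": 0, "rz": 0, "gripper": -1}
    - {"tx": 0.2, "ty": 0, "tz": 0, "rx": 0, "ry": 0, "rz": 0, "gripper": -1}
    - {"tx": 0, "ty": 0, "tz": 0, "rx": 0, "ry": 0, "rz": 0, "gripper": -1}
    - {"tx": 0, "ty": 0, "tz": 0, "rx": 0, "ry": 0, "rz": 0, "gripper": -1}
  squeeze: 60

```text
clock: 18.0
eef_pos: [489.7, 112.3, 23.7]
tcp_rot: [3.14, 0.011, 0.022]
contact_force: [-23.0, 0.3, 33.9]
opening: 0.365
```

```bash
python3 chk.py w6.png
```

```text
[489.66 112.34  23.67] [-23.02   0.27  33.85] 18.0
flange top z 2751 32.448862836941046 plate 11.083785722196197 2412 visible near 11.59408606288601
front face x pct [545.27 546.63 569.38]
25 89.06438229646928 129.39641011050776 30.47402750673791
40 97.55130142847491 129.45451446819214 27.44842036564017
60 92.44928550708455 130.16737537916623 23.402641681238755
```

Emit:
move_arm:
  increments:
    - {"tx": 0, "ty": 0, "tz": -0.05, "rx": 0, "ry": 0, "rz": 0, "gripper": -1}
    - {"tx": 0, "ty": 0, "tz": -0.05, "rx": 0, "ry": 0, "rz": 0, "gripper": -1}
    - {"tx": 0.2, "ty": 0, "tz": 0, "rx": 0, "ry": 0, "rz": 0, "gripper": -1}
    - {"tx": 0.2, "ty": 0, "tz": 0, "rx": 0, "ry": 0, "rz": 0, "gripper": -1}
    - {"tx": 0.2, "ty": 0, "tz": 0, "rx": 0, "ry": 0, "rz": 0, "gripper": -1}
    - {"tx": 0.2, "ty": 0, "tz": 0, "rx": 0, "ry": 0, "rz": 0, "gripper": -1}
    - {"tx": 0.2, "ty": 0, "tz": 0, "rx": 0, "ry": 0, "rz": 0, "gripper": -1}
    - {"tx": 0, "ty": 0, "tz": 0, "rx": 0, "ry": 0, "rz": 0, "gripper": -1}
    - {"tx": 0, "ty": 0, "tz": 0, "rx": 0, "ry": 0, "rz": 0, "gripper": -1}
  squeeze: 60

```text
clock: 18.95
eef_pos: [503.1, 112.9, 23.8]
tcp_rot: [3.141, 0.005, 0.022]
contact_force: [-7.6, -1.0, 3.0]
opening: 0.367
```

```bash
python3 chk.py w7.png
```

```text
[503.06 112.86  23.76] [-7.58 -1.01  2.99] 18.95
flange top z 2848 35.112446563911256 plate 11.116386551244332 1641 visible near 11.778285964506692
front face x pct [545.35 546.86 554.44]
25 97.96939635723024 132.00719882224246 30.47471495078362
40 98.14134074956495 129.91133381178406 27.41883936362015
```

The measured lift is 4.1 mm. I let it settle and make a last check.

Emit:
move_arm:
  increments:
    - {"tx": 0, "ty": 0, "tz": 0, "rx": 0, "ry": 0, "rz": 0, "gripper": -1}
    - {"tx": 0, "ty": 0, "tz": 0, "rx": 0, "ry": 0, "rz": 0, "gripper": -1}
    - {"tx": 0, "ty": 0, "tz": 0, "rx": 0, "ry": 0, "rz": 0, "gripper": -1}
    - {"tx": 0, "ty": 0, "tz": 0, "rx": 0, "ry": 0, "rz": 0, "gripper": -1}
    - {"tx": 0, "ty": 0, "tz": 0, "rx": 0, "ry": 0, "rz": 0, "gripper": -1}
  squeeze: 60

```text
clock: 19.5
eef_pos: [503.0, 112.8, 23.8]
tcp_rot: [3.141, 0.005, 0.022]
contact_force: [-7.1, -0.6, 2.5]
opening: 0.364
```

```bash
python3 chk.py w8.png; python3 -c "
from h import *
print(r.sense()['tcp_rot'],r.sense()['opening']);im,d=r.grab_frame('scene');save('s8.png',cv2.resize(im[150:330,200:440],None,fx=3,fy=3))"
```

```text
[503.   112.85  23.76] [-7.08 -0.6   2.51] 19.5
flange top z 2830 35.10874092710037 plate 11.106605005688074 1661 visible near 11.771377059915594
front face x pct [545.38 546.82 554.37]
25 89.8428947596855 129.81123957798246 30.471378344773438
40 97.98060509398809 129.95127020447995 27.45725443851156
[3.140806   0.00512127 0.02241518] 0.36595604048483965
```

View pics/s8.png

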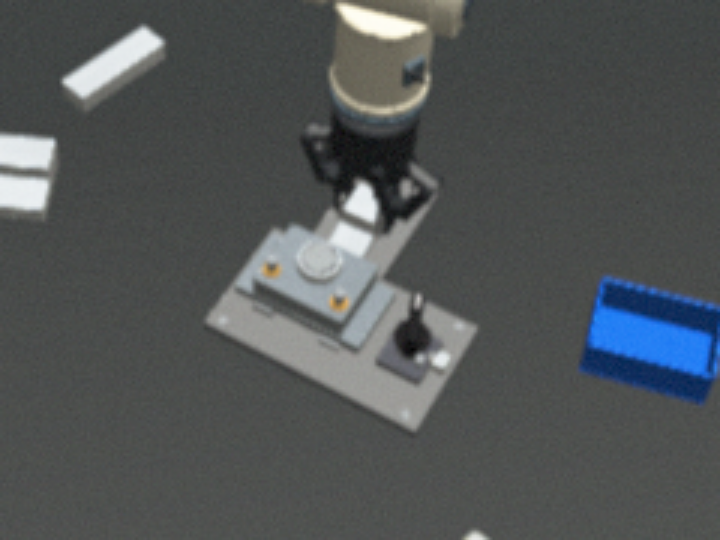

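The scene crop shows the wedge at (355,225) going under the head at (315,280). The gripper is clear of the head, the clamp at (412,335) is open, and the other blocks and the bin look undisturbed.

```bash
python3 -c "
from rig import r
print(r.sign_off())"
```

```text
the job is handed in; nothing more can be done
None
```

I opened the clamp, pushed the wedge under the head until it lifted about 4 mm, and handed the job in at about 19.6 s while still gripping the wedge. The hand-in reports no verdict.

- **Clamp:** I turned the knob clockwise to about 1.22 rad, fitted from the wrist camera's depth picture. The tongue was clear of the head's flange.
- **Head lift:** the head's flange stands 4.1 mm above its seated height by wrist depth, the same in two readings 0.5 s apart.
- **Wedge:** the tool's tilt is about 0.005 rad, so the wedge should be flat to about that. The tool feels about 7 N from the push and 2.5 N upward. I had no separate reading of the wedge's contact with the head or plate.
- **Other things:** in the last scene picture the gripper is clear of the head, and the other blocks and the bin look undisturbed. I did not re-measure their positions.

- **Extra push force:** midway through the push I was pressing the wedge down too hard, with forces of about 34 N down and 23 N back. I raised the tool 1 mm and the push then went smoothly.
- **Refused calls:** my first three move calls were refused because rows need every field; nothing moved.

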